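Caliper check of a microtome adapter tube

ROBOT

A 6-joint arm with a two-finger parallel gripper is mounted at the origin on the work surface. World frame = base frame: x ahead of the robot, y to its left, z up, the work surface at z = 0. Lengths are in m, angles in rad, forces in N, time in s.
With the tool pointing down it reaches from about 0.3 to 0.775 m from the base axis. Payload 14.6 kg.
Tool frame: the origin (TCP) lies at the very end of the fingers, on their centre line; the grasp point (between the pads) lies 19 mm behind it; z points along the fingers, y is the direction in which the jaws open and shut (so a half turn about z gives the same grasp; the last joint's range is limited). The gripper opens to 94 mm and grips with 3 to 60 N. Pads are 16 mm wide; open, the fingers measure 119 mm over their backs; the gripper's body (75 mm by 177 mm) begins 78 mm behind the grasp point.
Start: joints at [1.135, 0.3, 1.521, -0, 1.321, -0.067], TCP at [0.198, 0.513, 0.205] pointing down, gripper open.
Joint ranges: [-3.03, 3.03], [-0.79, 2.21], [0.23, 2.52], [-1.04, 4.18], [0, 3.07], [-2.55, 2.55]. Speed limits (rad/s): [2.22, 2.22, 2.57, 3.14, 3.14, 3.14].

INTERFACE

Orientations are given as [roll, pitch, yaw] about the fixed x, y, z axes, in that order (R = Rz(yaw) Ry(pitch) Rx(roll)).
In Python, from station import get_obs, vision, hand_in gives the robot as it stands.
- The arm moves only by the tool play_rows, never from a script. Its argument "moves" is a list of rows, each an object with "claw": the opening, from 0 (shut) to 1 (fully open); "linear": the shift along the tool's x, y, z in mm, a list of three; "turn": the turn, a rotation vector about the tool's x, y, z in rad, a list of three. In form: [{"claw": claw, "linear": [tx, ty, tz], "turn": [ax, ay, az]}, ...]. A call has 1 to 8 rows; each row is the pose to reach, as a shift and turn from the pose measured when the call began, along the tool's axes at that moment; what a row does not reach only later rows make up. A row lasts 1/8 s, in which the tool goes at most 62.5 mm and 10.7 degrees, less where a joint would pass 70% of its speed; a pose out of reach is approached as far as the arm can. A call with a gripper value outside its range is refused whole. The fingers move at their own pace and stop on an object; "force" is the grip in N (left out, the last holds). Time passes only in rows, so rows that repeat a pose let the fingers close. It gives the time, the measured TCP pose, the force and the opening at its end, in the units of the state.
- get_obs(): the state, without advancing time (a new reading comes with each control period).
- vision.camera(name): name is "scene" or "top"; returns the picture (384x512x3 uint8, blue, green, red); there is no depth.
- vision.camera_info(name): a dict with "camera_matrix" (3x3 intrinsics, pixels), "rvec" (rotation vector, rad) and "tvec" (3), from world to camera coordinates, as OpenCV has them. Camera axes: x right, y down, z forward; pixel columns grow to the right and rows downward; lengths in m; the calibration is good to about 2 mm. A picture is of the moment at which its call begins. camera_info takes no time and is no camera call.
- hand_in(): hands the job in, once; it reports no verdict.
The state is a dict: "time_s": time; "qpos": joint angles; "joint_vel": joint speeds; "tau": joint torques, N m; "ee_pos": TCP position; "eef_rot": TCP orientation; "force": force on the tool from outside, world axes, zero at the start; "moment": the same for the moment, N m; "grip_width": finger opening in m.
Only numpy, scipy, OpenCV 4.12 (cv2) and the standard library are available. Lean on these libraries where they do the work, as an engineer would, in place of code of your own. Each camera call takes 0.05 s, during which the arm holds its last target.

TASK

Of the three steel adapters on the lab bench (tube, solid rod, square block), stand the tube upright on the bed of the bench caliper, between its jaws and near the middle of their width, and let go of it. Then slide the moving jaw along (its carriage has a thumb tab for this) until the tube is touching both jaws, without tipping the jaw blade, and let go, leaving the caliper closed on the tube.

Things in the scene. Friction and masses are not known exactly. Their poses are not given: they have to be found in the camera images.
- tube_center (a point): Centre (on the axis, half-way up) of the open steel tube: outer diameter 40 mm, bore 28 mm, height 50 mm, about 0.25 kg, standing on the bench; z is its axis. A solid steel rod (40 mm diameter, 50 mm high) and a square steel block (36 x 36 x 50 mm) stand nearby, in changing places, at least 75 mm from centre to centre.
- gauge: Bench caliper, fixed. Origin: centre of the underside of its aluminium bed (150 mm in x, 270 in y, top at z = 12 mm), on the bench; y runs along the slide, z up. Fixed jaw: steel plate, x -30 to 30 mm, top at z = 56 mm, its face at y = +100 mm looking to -y. The moving jaw is on its -y side. A beam with a grey readout runs along the +x edge (x over 53 mm, z up to 34 mm).
- jaw (a joint): Carriage of the moving jaw; value = gap between jaw faces, m (0 shut, 0.11 to 0.14 at start, 0.040 closed on the tube). Slides with 2.5 N of friction, stays where left. Its face is at y = 0.100 - value in the caliper frame. Thumb tab: ridged steel block on the carriage's foot, 22 mm wide in x, 30 long in y, z 21 to 57 mm, centred at x = -15 mm and 65 mm behind that face (y = 0.035 - value).
- moving_jaw (a point): Middle of the face of the moving jaw's blade, 34 mm above the bench; z up along the blade. The blade is a steel plate 60 mm wide in x (centred on x = 0), 10 mm thick, z 13 to 57 mm, hinged at its foot to the carriage and softly sprung upright (0.4 N m/rad): pushed high up by itself it tips; the carriage and its thumb tab do not.
Not all that is in view belongs to the job. What is shaped like the part that bears tube_center but brown or red is not meant.

How it is judged:
By the outcome, as a careful person would: the job done as asked, in the order asked, and still so for the second after the job is handed in, with the robot touching nothing.
It also fails if it takes over 50 s, if anything falls off the work surface, if the arm or the gripper's body presses on something with over 40 N, if the wrist force passes 120 N, or if a joint passes its speed limit or range.

## Working session

There is one attempt and no reset: what is moved stays moved. The work goes in short steps, Python scripts to look and compute and a tool call to move; the robot and the scene stay as the last step left them, time stands still between calls to the robot, and variables do not carry over. Pictures are saved under pics/ and viewed, and the job is handed in when it is done.

Besides the shell and the picture viewer there is one more tool, called after "Call:" by a JSON object that holds its "api" and its "payload", one argument or row to a line. play_rows: Moves the arm, as the interface text tells. Its arguments: {"type":"object","properties":{"moves":{"type":"array","items":{"type":"object","properties":{"claw":{"type":"number"},"linear":{"type":"array","items":{"type":"number"}},"turn":{"type":"array","items":{"type":"number"}}}}},"force":{"type":"number"}},"required":["moves"]}

```bash
mkdir -p pics; ls; python3 - <<'E'
from station import get_obs, vision
import cv2
o=get_obs();print(o)
for n in("scene","top"):
    im=vision.camera(n);cv2.imwrite(f"pics/{n}0.png",im);print(n,vision.camera_info(n))
E
```

```text
pics
{'time_s': 0.0, 'qpos': array([ 1.13539541e+00,  3.00456731e-01,  1.52159956e+00, -4.67560942e-06,
        1.32070461e+00, -6.66005429e-02]), 'joint_vel': array([ 0.00104002, -0.00014189, -0.00022029,  0.00052615,  0.00023053,
       -0.00038488]), 'tau': array([-2.60705401e-04, -5.31807518e+01, -3.52745819e+01,  7.08202645e-02,
        2.43411079e-02, -1.21746898e-04]), 'ee_pos': array([0.19816237, 0.51276945, 0.2048864 ]), 'eef_rot': array([-3.14042669e+00, -7.32300066e-05,  2.77279340e+00]), 'force': array([0.46921194, 0.10277482, 0.3894486 ]), 'moment': array([0.02946996, 0.05287505, 0.03237267]), 'grip_width': 0.09371157335511737}
scene {'camera_matrix': array([[422.96132042,   0.        , 251.25495514],
       [  0.        , 422.96132042, 196.15988639],
       [  0.        ,   0.        ,   1.        ]]), 'rvec': array([ 2.07415239,  1.24506291, -0.50128281]), 'tvec': array([-0.23588535, -0.3440769 ,  1.41213576])}
top {'camera_matrix': array([[376.91605464,   0.        , 260.01767282],
       [  0.        , 376.91605464, 188.21572371],
       [  0.        ,   0.        ,   1.        ]]), 'rvec': array([ 2.19336019, -2.15181845,  0.10729852]), 'tvec': array([-0.03839304,  0.56648491,  0.94719357])}
```

View pics/scene0.png

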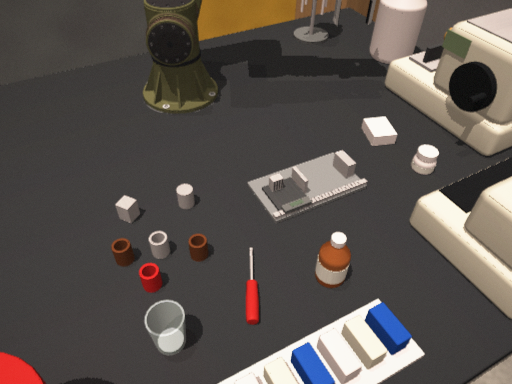

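View pics/top0.png

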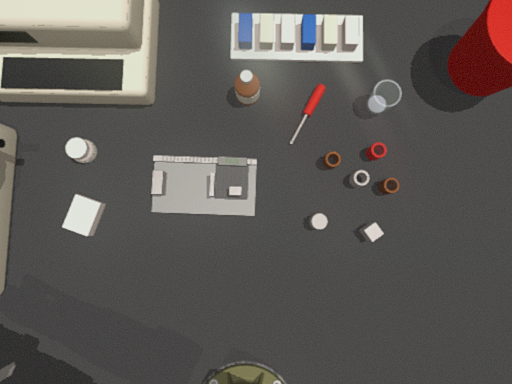

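```bash
cat > h.py <<'E'
import numpy as np, cv2
from station import get_obs, vision
def cam(n):
    i=vision.camera_info(n);R=cv2.Rodrigues(np.array(i["rvec"]))[0];return np.array(i["camera_matrix"]),R,np.array(i["tvec"]).ravel()
def ray(n,uv,z):
    K,R,t=cam(n);d=R.T@np.linalg.solve(K,[uv[0],uv[1],1]);c=-R.T@t;return c+d*(z-c[2])/d[2]
def proj(n,P):
    K,R,t=cam(n);return cv2.projectPoints(np.array(P,float).reshape(-1,3),cv2.Rodrigues(R)[0],t,K,None)[0].reshape(-1,2)
E
python3 - <<'E'
from h import *
t=cv2.imread("pics/top0.png");s=cv2.imread("pics/scene0.png")
a=cv2.resize(t[135:250,295:415],None,fx=5,fy=5,interpolation=cv2.INTER_CUBIC)
b=cv2.resize(t[145:225,140:270],None,fx=6,fy=6,interpolation=cv2.INTER_CUBIC)
c=cv2.resize(s[170:300,95:225],None,fx=4.5,fy=4.5,interpolation=cv2.INTER_CUBIC)
cv2.imwrite("pics/a.png",a);cv2.imwrite("pics/b.png",b);cv2.imwrite("pics/c.png",c)
cv2.imwrite("pics/d.png",cv2.resize(s[140:225,240:375],None,fx=5.8,fy=5.8,interpolation=cv2.INTER_CUBIC))
for uv in[(361,178),(391,186),(377,150),(332,160),(319,222),(373,232)]: print(uv,ray("top",uv,.05).round(3))
for uv in [(160,239)]: print(ray("scene",uv,.05).round(3))
E
```

```text
(361, 178) [ 0.596 -0.283  0.05 ]
(391, 186) [ 0.577 -0.359  0.05 ]
(377, 150) [ 0.669 -0.324  0.05 ]
(332, 160) [ 0.641 -0.209  0.05 ]
(319, 222) [ 0.483 -0.177  0.05 ]
(373, 232) [ 0.46  -0.312  0.05 ]
[ 0.603 -0.28   0.05 ]
```

View pics/a.png

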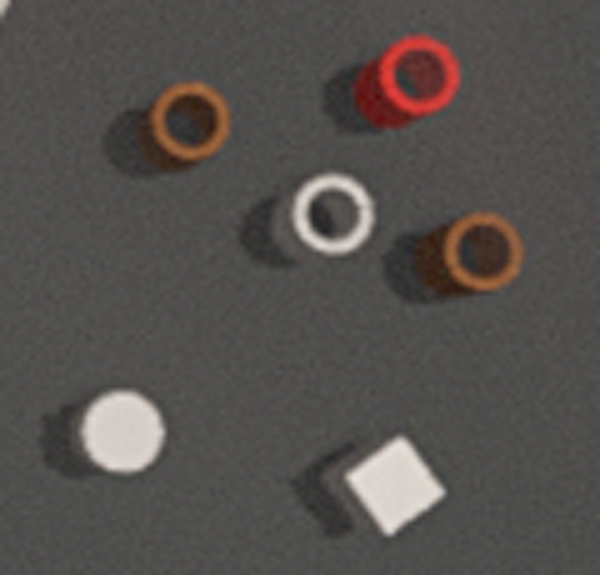

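View pics/b.png

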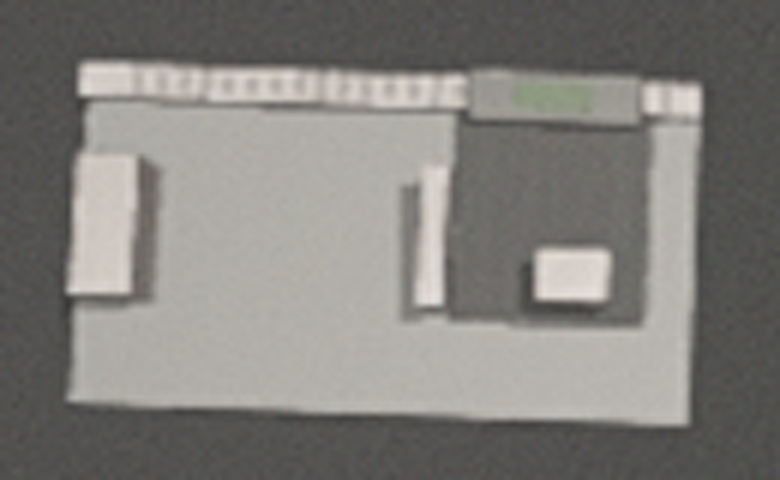

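View pics/c.png

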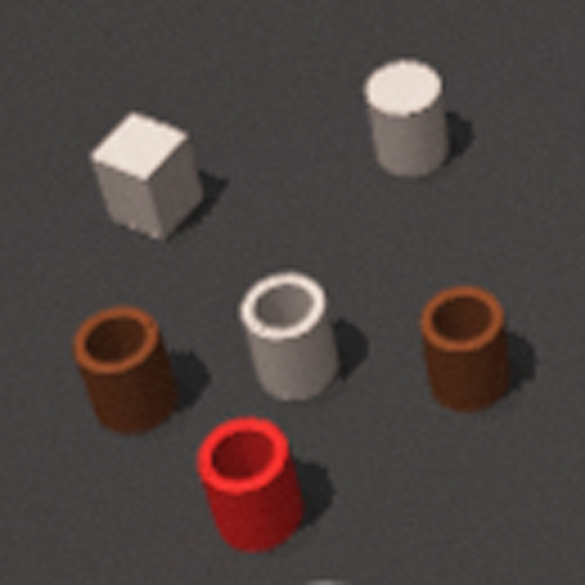

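View pics/d.png

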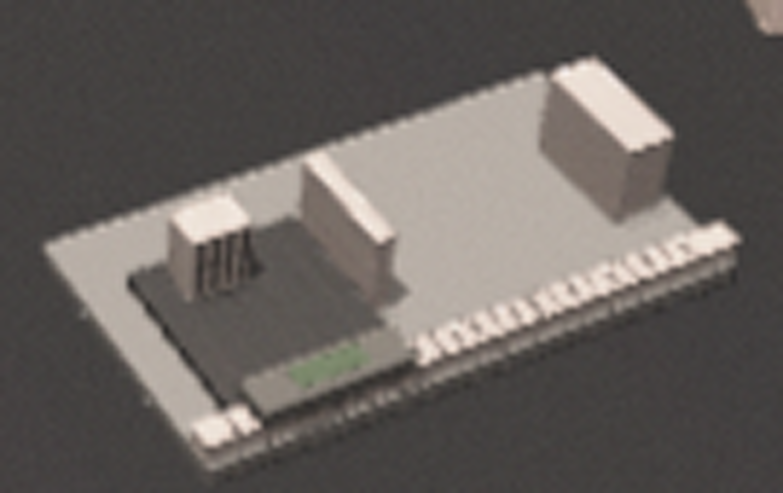

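```bash
python3 - <<'E'
from h import *
T=lambda u,v:((u+.5)/6-.5+140,(v+.5)/6-.5+145)
S=lambda u,v:((u+.5)/5.8-.5+240,(v+.5)/5.8-.5+140)
L=[("bedL",67,402,.012),("bedR",690,426,.012),("fxf+",138,155,.056),("fxf-",132,297,.056),("mvf+",422,165,.057),("mvf-",415,305,.057),
("tab",(535+612+610+533)/4,(248+250+303+300)/4,.057),("beamL",79,62,.034),("beamR",702,84,.034)]
for n,u,v,z in L: print("T",n,(ray("top",T(u,v),z)*1e3).round(1))
for n,u,v,z in [("bedR",45,245,.012),("fxf-",553,72,.056),("fxf+",628,152,.056),("mvf-",328,152,.057),("mvf+",397,238,.057),("tab",(168+222+250+190)/4,(213+196+222+240)/4,.057)]:
    print("S",n,(ray("scene",S(u,v),z)*1e3).round(1))
# tube: outer top rim
for n,fn,roi in(("top","top0",(340,158,382,200)),("scene","scene0",(145,228,175,262))):
    im=cv2.imread(f"pics/{fn}.png");x0,y0,x1,y1=roi
    c=im[y0:y1,x0:x1].astype(int);g=c.min(2);m=((g>(150))&(c.max(2)-g<50)).astype(np.uint8)
    cs=max(cv2.findContours(m,cv2.RETR_EXTERNAL,cv2.CHAIN_APPROX_NONE)[0],key=len)
    e=cv2.fitEllipse(cs);uv=(e[0][0]+x0,e[0][1]+y0);print(n,e,(ray(n,uv,.05)*1e3).round(1))
E
```

```text
T bedL [501.9 256.3  12. ]
T bedR [496.6 -14.8  12. ]
T fxf+ [604.7 218.8  56. ]
T fxf- [544.8 218.7  56. ]
T mvf+ [602.6  99.3  57. ]
T mvf- [543.7 100.4  57. ]
T tab [557.4  35.   57. ]
T beamL [647.7 251.7  34. ]
T beamR [643.4 -17.2  34. ]
S bedR [496.4 -10.8  12. ]
S fxf- [543.6 224.9  56. ]
S fxf+ [603.9 221.2  56. ]
S mvf- [543.7 103.9  57. ]
S mvf+ [603.7 100.   57. ]
S tab [555.7  35.7  57. ]
top ((21.081867218017578, 19.32494354248047), (14.166254043579102, 14.715564727783203), 117.16907501220703) [ 597.6 -283.2   50. ]
scene ((12.423022270202637, 9.701899528503418), (12.833539962768555, 17.617076873779297), 73.6736831665039) [ 597.1 -283.6   50. ]
```

```bash
cat >> h.py <<'E'
from scipy.spatial.transform import Rotation as Ro
def go(p_mm,rpy):
    o=get_obs();R=Ro.from_euler("xyz",o["eef_rot"]);W=Ro.from_euler("xyz",rpy)
    print("t",round(o["time_s"],2),"ee",(o["ee_pos"]*1e3).round(1),o["eef_rot"].round(4),"F",o["force"].round(1),"w",round(o["grip_width"],4))
    print("linear",R.inv().apply(np.array(p_mm)-o["ee_pos"]*1e3).round(1),"turn",(R.inv()*W).as_rotvec().round(4))
E
python3 -c "
from h import *
go([597.4,-283.4,150],[np.pi,0,1.551])"
```

```text
t 0.1 ee [198.2 512.8 204.9] [-3.1406e+00 -1.0000e-04  2.7728e+00] F [ 0.1 -0.   0.3] w 0.0941
linear [-659.4 -598.7   55.5] turn [-9.0000e-04  6.0000e-04  1.2218e+00]
```

Call:
{"api": "play_rows", "payload": {
  "moves": [
    {"claw":0.68,"linear":[-659.4,-598.7,55],"turn":[0,0,1.222]},
    {"claw":0.68,"linear":[-659.4,-598.7,55],"turn":[0,0,1.222]},
    {"claw":0.68,"linear":[-659.4,-598.7,55],"turn":[0,0,1.222]},
    {"claw":0.68,"linear":[-659.4,-598.7,55],"turn":[0,0,1.222]},
    {"claw":0.68,"linear":[-659.4,-598.7,55],"turn":[0,0,1.222]},
    {"claw":0.68,"linear":[-659.4,-598.7,55],"turn":[0,0,1.222]},
    {"claw":0.68,"linear":[-659.4,-598.7,55],"turn":[0,0,1.222]},
    {"claw":0.68,"linear":[-659.4,-598.7,55],"turn":[0,0,1.222]}
  ]
}}

```text
time_s: 1.1
ee_pos: [0.4224, 0.0648, 0.1746]
eef_rot: [-3.141, 0.001, 1.549]
force: [0.2, -0.4, 0.8]
grip_width: 0.0639
```

```bash
python3 -c "
from h import *
go([597.4,-283.4,150],[np.pi,0,1.551])"
```

```text
t 1.1 ee [422.4  64.8 174.6] [-3.1415e+00  9.0000e-04  1.5492e+00] F [ 0.2 -0.4  0.8] w 0.0639
linear [-344.4  182.5   24.9] turn [-0.0001  0.0009 -0.0018]
```

Call:
{"api": "play_rows", "payload": {
  "moves": [
    {"claw":0.68,"linear":[-344.4,182.5,25],"turn":[0,0,0]},
    {"claw":0.68,"linear":[-344.4,182.5,25],"turn":[0,0,0]},
    {"claw":0.68,"linear":[-344.4,182.5,25],"turn":[0,0,0]},
    {"claw":0.68,"linear":[-344.4,182.5,25],"turn":[0,0,0]},
    {"claw":0.68,"linear":[-344.4,182.5,25],"turn":[0,0,0]},
    {"claw":0.68,"linear":[-344.4,182.5,25],"turn":[0,0,0]},
    {"claw":0.68,"linear":[-344.4,182.5,25],"turn":[0,0,0]},
    {"claw":0.68,"linear":[-344.4,182.5,25],"turn":[0,0,0]}
  ]
}}

```text
time_s: 2.1
ee_pos: [0.5971, -0.2842, 0.1487]
eef_rot: [-3.14, 0.0, 1.548]
force: [0.5, -0.6, -0.3]
grip_width: 0.0639
```

```bash
python3 -c "
from h import *
go([597.4,-283.4,18],[np.pi,0,1.551])
cv2.imwrite('pics/s1.png',cv2.resize(vision.camera('scene')[130:310,60:260],None,fx=3,fy=3))"
```

```text
t 2.1 ee [ 597.1 -284.2  148.7] [-3.1400e+00  1.0000e-04  1.5479e+00] F [ 0.5 -0.6 -0.3] w 0.0639
linear [  0.8   0.5 130.7] turn [-0.0016  0.0001 -0.0031]
```

View pics/s1.png

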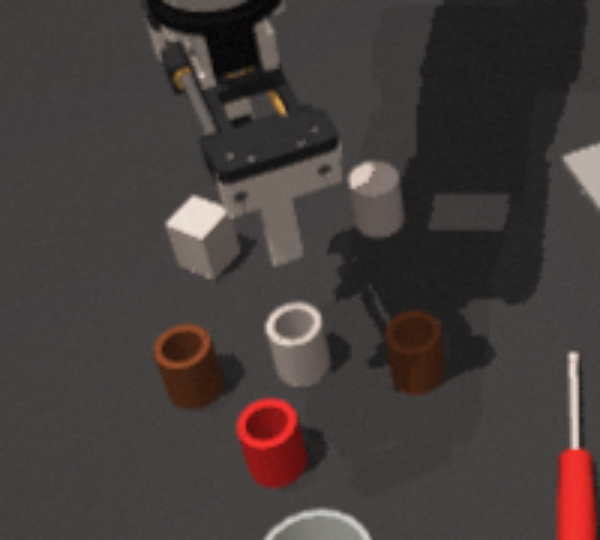

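Call:
{"api": "play_rows", "payload": {
  "moves": [
    {"claw":0.68,"linear":[0.8,0.5,50],"turn":[0,0,0]},
    {"claw":0.68,"linear":[0.8,0.5,100],"turn":[0,0,0]},
    {"claw":0.68,"linear":[0.8,0.5,130],"turn":[0,0,0]},
    {"claw":0.68,"linear":[0.8,0.5,130],"turn":[0,0,0]},
    {"claw":0.68,"linear":[0.8,0.5,130],"turn":[0,0,0]}
  ]
}}

```text
time_s: 2.78
ee_pos: [0.5981, -0.2822, 0.0213]
eef_rot: [3.141, 0.001, 1.55]
force: [-0.1, 0.3, -0.0]
grip_width: 0.0638
```

Call:
{"api": "play_rows", "payload": {
  "moves": [
    {"claw":0.3,"linear":[0,0,0],"turn":[0,0,0]},
    {"claw":0.3,"linear":[0,0,0],"turn":[0,0,0]},
    {"claw":0.3,"linear":[0,0,0],"turn":[0,0,0]},
    {"claw":0.3,"linear":[0,0,0],"turn":[0,0,0]}
  ],
  "force": 20
}}

```text
time_s: 3.28
ee_pos: [0.5986, -0.2823, 0.0221]
eef_rot: [3.139, 0.002, 1.549]
force: [0.3, 0.3, 6.2]
grip_width: 0.0402
```

```bash
python3 -c "
from h import *
go([597.4,-283.4,120],[np.pi,0,1.551])"
```

```text
t 3.27 ee [ 598.6 -282.3   22.1] [3.1393e+00 1.8000e-03 1.5495e+00] F [0.3 0.3 6.2] w 0.0402
linear [ -1.3  -1.  -97.9] turn [ 0.0023  0.0018 -0.0015]
```

Call:
{"api": "play_rows", "payload": {
  "moves": [
    {"claw":0.3,"linear":[0,0,-40],"turn":[0,0,0]},
    {"claw":0.3,"linear":[0,0,-100],"turn":[0,0,0]},
    {"claw":0.3,"linear":[0,0,-110],"turn":[0,0,0]},
    {"claw":0.3,"linear":[0,0,-110],"turn":[0,0,0]}
  ]
}}

```text
time_s: 3.78
ee_pos: [0.5981, -0.282, 0.1314]
eef_rot: [3.14, 0.002, 1.549]
force: [-0.6, 0.9, -4.9]
grip_width: 0.0401
```

```bash
python3 -c "
from h import *
go([576,194,132],[np.pi,0,1.551])
for n in('scene','top'): cv2.imwrite(f'pics/{n}2.png',vision.camera(n))
cv2.imwrite('pics/s2.png',cv2.resize(cv2.imread('pics/scene2.png')[130:310,60:260],None,fx=3,fy=3))"
```

```text
t 3.77 ee [ 598.1 -282.   131.4] [3.1400e+00 1.5000e-03 1.5494e+00] F [-0.6  0.9 -4.9] w 0.0401
linear [475.4 -32.2  -1.3] turn [ 0.0016  0.0015 -0.0016]
```

View pics/s2.png

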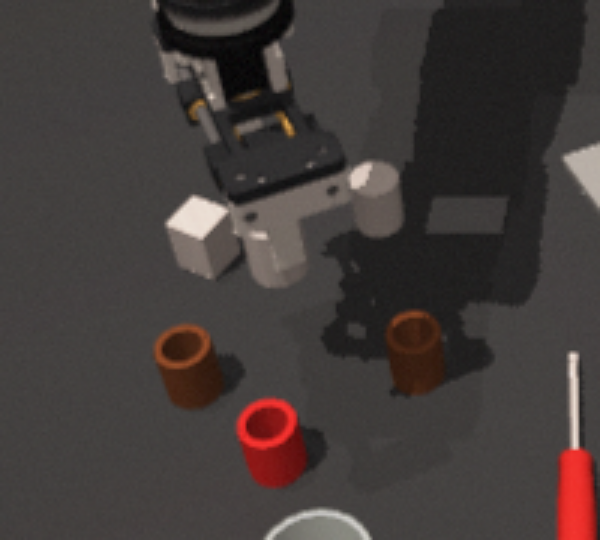

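Call:
{"api": "play_rows", "payload": {
  "moves": [
    {"claw":0.3,"linear":[60,-3,0],"turn":[0,0,0]},
    {"claw":0.3,"linear":[120,-7,0],"turn":[0,0,0]},
    {"claw":0.3,"linear":[180,-11,0],"turn":[0,0,0]},
    {"claw":0.3,"linear":[240,-15,0],"turn":[0,0,0]},
    {"claw":0.3,"linear":[300,-20,0],"turn":[0,0,0]},
    {"claw":0.3,"linear":[360,-25,0],"turn":[0,0,0]},
    {"claw":0.3,"linear":[420,-30,0],"turn":[0,0,0]},
    {"claw":0.3,"linear":[475.4,-33.2,0],"turn":[0,0,0]}
  ]
}}

```text
time_s: 4.88
ee_pos: [0.5733, 0.1962, 0.1277]
eef_rot: [-3.138, 0.001, 1.55]
force: [0.7, -0.3, -3.8]
grip_width: 0.0402
```

Call:
{"api": "play_rows", "payload": {
  "moves": [
    {"claw":0.3,"linear":[0,0,0],"turn":[0,0,0]}
  ]
}}

```text
time_s: 5.0
ee_pos: [0.5719, 0.1993, 0.1255]
eef_rot: [-3.135, 0.002, 1.554]
force: [-0.3, -1.0, -3.9]
grip_width: 0.0403
```

```bash
python3 -c "
from h import *
go([575,194,80],[np.pi,0,1.551])"
```

```text
t 5.0 ee [571.9 199.3 125.5] [-3.1347e+00  1.5000e-03  1.5539e+00] F [-0.3 -1.  -3.9] w 0.0403
linear [-5.2  3.5 45.5] turn [-0.0069  0.0015  0.0029]
```

Call:
{"api": "play_rows", "payload": {
  "moves": [
    {"claw":0.3,"linear":[-5.2,3.5,20],"turn":[-0.007,0,0.003]},
    {"claw":0.3,"linear":[-5.2,3.5,45],"turn":[-0.007,0,0.003]},
    {"claw":0.3,"linear":[-5.2,3.5,45],"turn":[-0.007,0,0.003]},
    {"claw":0.3,"linear":[-5.2,3.5,45],"turn":[-0.007,0,0.003]},
    {"claw":0.3,"linear":[-5.2,3.5,45],"turn":[-0.007,0,0.003]}
  ]
}}

```text
time_s: 5.62
ee_pos: [0.5755, 0.194, 0.0814]
eef_rot: [3.14, 0.001, 1.551]
force: [-1.4, -0.7, -3.6]
grip_width: 0.0398
```

```bash
python3 -c "
from h import *
go([575,194,40],[np.pi,0,1.551])
for n in('scene','top'): cv2.imwrite(f'pics/{n}3.png',vision.camera(n))
a=cv2.resize(cv2.imread('pics/scene3.png')[100:230,230:380],None,fx=5,fy=4.6,interpolation=2)
cv2.imwrite('pics/s3.png',a)"
```

```text
t 5.62 ee [575.5 194.   81.4] [3.1402e+00 1.2000e-03 1.5507e+00] F [-1.4 -0.7 -3.6] w 0.0398
linear [ 0.1 -0.5 41.4] turn [ 0.0014  0.0012 -0.0003]
```

View pics/s3.png

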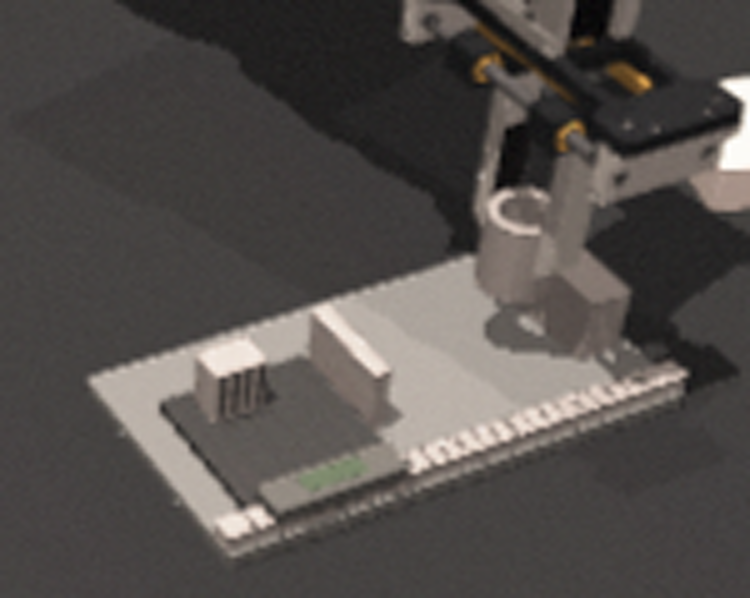

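View pics/top3.png

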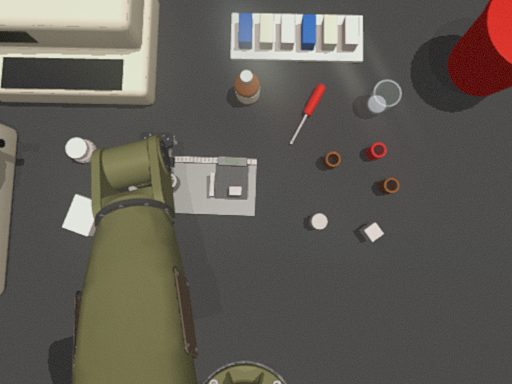

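```bash
python3 -c "
from h import *
print(ray('scene',(230+521/5-.4,100+210/4.6-.4),.109))
print(proj('scene',[[.5755,.193,.109],[.5755,.193,.059]]))"
```

```text
[0.57011315 0.19231082 0.109     ]
[[335.32230382 146.37919941]
 [332.37359102 161.79836216]]
```

Call:
{"api": "play_rows", "payload": {
  "moves": [
    {"claw":0.3,"linear":[0,-0.5,20],"turn":[0,0,0]},
    {"claw":0.3,"linear":[0,-0.5,40],"turn":[0,0,0]},
    {"claw":0.3,"linear":[0,-0.5,44],"turn":[0,0,0]},
    {"claw":0.3,"linear":[0,-0.5,44],"turn":[0,0,0]},
    {"claw":0.3,"linear":[0,-0.5,44],"turn":[0,0,0]}
  ]
}}

```text
time_s: 6.35
ee_pos: [0.5753, 0.1941, 0.038]
eef_rot: [3.139, 0.001, 1.551]
force: [-0.1, 0.6, -2.6]
grip_width: 0.0401
```

Call:
{"api": "play_rows", "payload": {
  "moves": [
    {"claw":0.3,"linear":[0,0,1.5],"turn":[0,0,0]},
    {"claw":0.3,"linear":[0,0,1.5],"turn":[0,0,0]}
  ]
}}

```text
time_s: 6.6
ee_pos: [0.5754, 0.1941, 0.0367]
eef_rot: [3.139, 0.001, 1.551]
force: [0.0, -0.4, -4.0]
grip_width: 0.04
```

Call:
{"api": "play_rows", "payload": {
  "moves": [
    {"claw":0.3,"linear":[0,0,1.5],"turn":[0,0,0]},
    {"claw":0.3,"linear":[0,0,2],"turn":[0,0,0]}
  ]
}}

```text
time_s: 6.85
ee_pos: [0.5753, 0.1941, 0.0346]
eef_rot: [3.139, 0.001, 1.551]
force: [0.0, 0.1, -2.5]
grip_width: 0.04
```

Call:
{"api": "play_rows", "payload": {
  "moves": [
    {"claw":0.3,"linear":[0,0,1.0],"turn":[0,0,0]},
    {"claw":0.3,"linear":[0,0,1.5],"turn":[0,0,0]}
  ]
}}

```text
time_s: 7.1
ee_pos: [0.5754, 0.1942, 0.034]
eef_rot: [3.139, 0.001, 1.551]
force: [-7.4, -1.9, 11.2]
grip_width: 0.0402
```

Call:
{"api": "play_rows", "payload": {
  "moves": [
    {"claw":0.5,"linear":[0,0,0],"turn":[0,0,0]},
    {"claw":0.68,"linear":[0,0,0],"turn":[0,0,0]},
    {"claw":0.68,"linear":[0,0,0],"turn":[0,0,0]},
    {"claw":0.68,"linear":[0,0,-30],"turn":[0,0,0]},
    {"claw":0.68,"linear":[0,0,-80],"turn":[0,0,0]},
    {"claw":0.68,"linear":[0,0,-110],"turn":[0,0,0]},
    {"claw":0.68,"linear":[0,0,-110],"turn":[0,0,0]}
  ]
}}

```text
time_s: 7.98
ee_pos: [0.5761, 0.1946, 0.1464]
eef_rot: [3.135, -0.001, 1.551]
force: [0.5, 0.4, -0.7]
grip_width: 0.0641
```

```bash
python3 -c "
from h import *
go([557,-20,150],[np.pi,0,1.551])
im=vision.camera('scene')
a=cv2.resize(im[100:230,230:380],None,fx=5,fy=4.6,interpolation=2)
cv2.imwrite('pics/s4.png',a)"
```

```text
t 7.97 ee [576.1 194.6 146.4] [ 3.1346e+00 -5.0000e-04  1.5510e+00] F [ 0.5  0.4 -0.7] w 0.0641
linear [-214.9  -14.8   -3.8] turn [ 0.007  -0.0005 -0.    ]
```

View pics/s4.png

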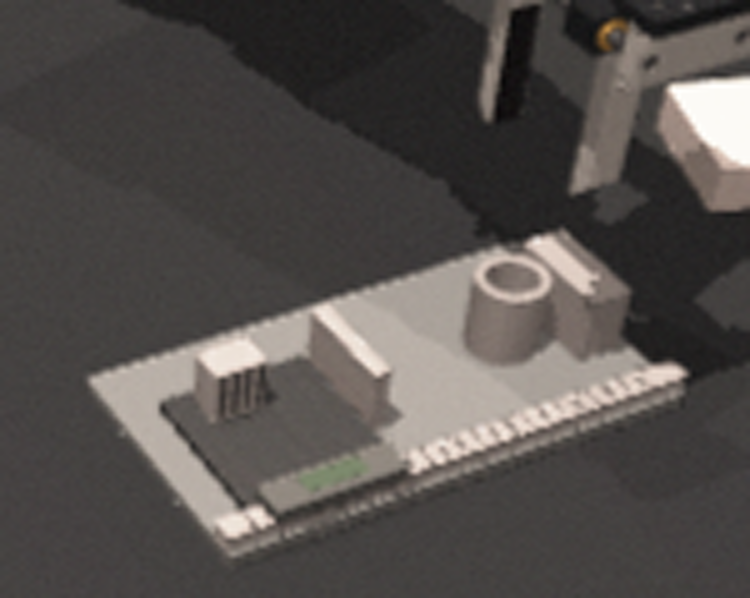

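Call:
{"api": "play_rows", "payload": {
  "moves": [
    {"claw":0,"linear":[-50,-4,-4],"turn":[0.007,0,0]},
    {"claw":0,"linear":[-110,-8,-4],"turn":[0.007,0,0]},
    {"claw":0,"linear":[-170,-12,-4],"turn":[0.007,0,0]},
    {"claw":0,"linear":[-215,-15,-4],"turn":[0.007,0,0]},
    {"claw":0,"linear":[-215,-15,-4],"turn":[0.007,0,0]},
    {"claw":0,"linear":[-215,-15,-4],"turn":[0.007,0,0]},
    {"claw":0,"linear":[-215,-15,-4],"turn":[0.007,0,0]}
  ]
}}

```text
time_s: 8.9
ee_pos: [0.556, -0.0193, 0.1479]
eef_rot: [-3.138, 0.0, 1.552]
force: [0.5, 0.1, -0.6]
grip_width: 0.0004
```

```bash
python3 -c "
from h import *
go([557,-12,32],[np.pi,0,1.551])"
```

```text
t 8.9 ee [556.  -19.3 147.9] [-3.1378e+00  2.0000e-04  1.5523e+00] F [ 0.5  0.1 -0.6] w 0.0004
linear [  7.3   1.4 115.9] turn [-0.0038  0.0002  0.0013]
```

Call:
{"api": "play_rows", "payload": {
  "moves": [
    {"claw":0,"linear":[4,1.4,50],"turn":[-0.004,0,0]},
    {"claw":0,"linear":[6,1.4,95],"turn":[-0.004,0,0]},
    {"claw":0,"linear":[7,1.4,115],"turn":[-0.004,0,0]},
    {"claw":0,"linear":[7,1.4,115],"turn":[-0.004,0,0]},
    {"claw":0,"linear":[7,1.4,115],"turn":[-0.004,0,0]}
  ]
}}

```text
time_s: 9.52
ee_pos: [0.5576, -0.0119, 0.0339]
eef_rot: [3.14, 0.0, 1.553]
force: [1.0, -0.2, 0.1]
grip_width: 0.0002
```

```bash
python3 -c "
from h import *
go([557,70,33],[np.pi,0,1.551])
im=vision.camera('scene')
a=cv2.resize(im[100:230,230:380],None,fx=5,fy=4.6,interpolation=2)
cv2.imwrite('pics/s5.png',a)"
```

```text
t 9.53 ee [557.6 -11.9  33.9] [3.1401e+00 3.0000e-04 1.5530e+00] F [ 1.  -0.2  0.1] w 0.0002
linear [81.9 -2.1  0.8] turn [0.0015 0.0003 0.002 ]
```

View pics/s5.png

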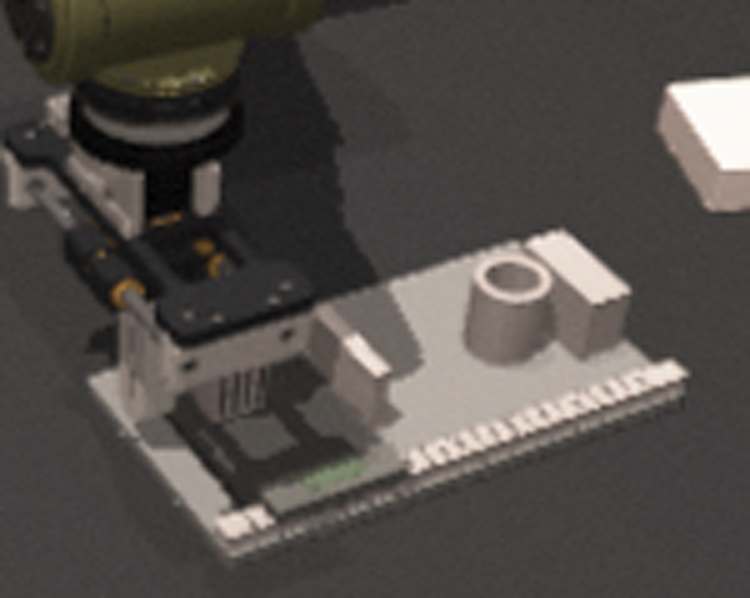

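Call:
{"api": "play_rows", "payload": {
  "moves": [
    {"claw":0,"linear":[10,0,1],"turn":[0,0,0]},
    {"claw":0,"linear":[20,-0.5,1],"turn":[0,0,0]},
    {"claw":0,"linear":[30,-0.5,1],"turn":[0,0,0]},
    {"claw":0,"linear":[40,-1,1],"turn":[0,0,0]},
    {"claw":0,"linear":[50,-1,1],"turn":[0,0,0]},
    {"claw":0,"linear":[60,-1,1],"turn":[0,0,0]},
    {"claw":0,"linear":[70,-1,1],"turn":[0,0,0]},
    {"claw":0,"linear":[77,-1,1],"turn":[0,0,0]}
  ]
}}

```text
time_s: 10.58
ee_pos: [0.5581, 0.0656, 0.033]
eef_rot: [3.14, 0.0, 1.553]
force: [0.9, -1.8, 2.9]
grip_width: 0.0004
```

Call:
{"api": "play_rows", "payload": {
  "moves": [
    {"claw":0,"linear":[4,0,0],"turn":[0,0,0]},
    {"claw":0,"linear":[4,0,0],"turn":[0,0,0]}
  ]
}}

```text
time_s: 10.82
ee_pos: [0.5579, 0.0701, 0.0328]
eef_rot: [3.14, 0.0, 1.553]
force: [-0.4, -0.2, 0.4]
grip_width: 0.0005
```

```bash
python3 -c "
from h import *
go([557,92,33],[np.pi,0,1.551])
im=vision.camera('scene')
a=cv2.resize(im[100:230,230:380],None,fx=5,fy=4.6,interpolation=2)
cv2.imwrite('pics/s6.png',a)"
```

```text
t 10.82 ee [557.9  70.1  32.8] [3.1404 0.     1.5533] F [-0.4 -0.2  0.4] w 0.0005
linear [21.9 -1.3 -0.2] turn [0.0012 0.     0.0023]
```

View pics/s6.png

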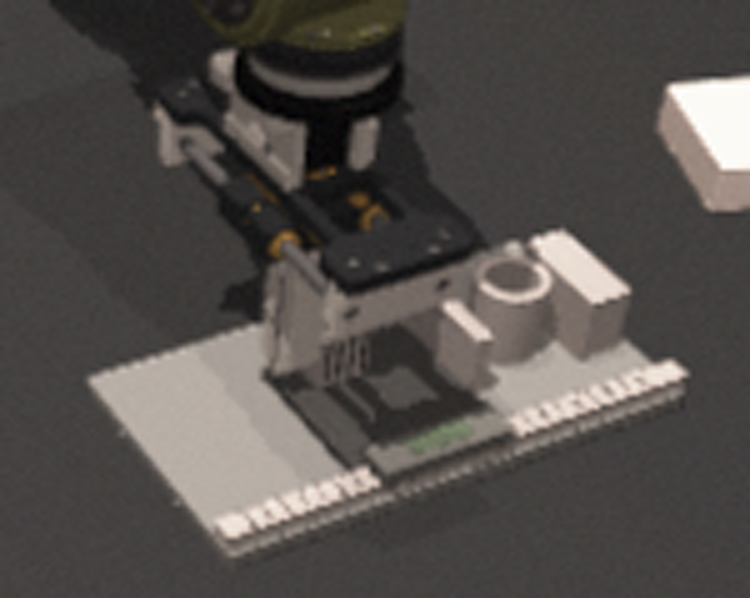

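Call:
{"api": "play_rows", "payload": {
  "moves": [
    {"claw":0,"linear":[3,0,0],"turn":[0,0,0]},
    {"claw":0,"linear":[6,0,0],"turn":[0,0,0]},
    {"claw":0,"linear":[9,-0.3,0],"turn":[0,0,0]},
    {"claw":0,"linear":[12,-0.3,0],"turn":[0,0,0]}
  ]
}}

```text
time_s: 11.38
ee_pos: [0.5579, 0.082, 0.0328]
eef_rot: [3.14, 0.0, 1.553]
force: [2.5, -2.8, -0.7]
grip_width: 0.0005
```

Call:
{"api": "play_rows", "payload": {
  "moves": [
    {"claw":0,"linear":[2,0,0],"turn":[0,0,0]},
    {"claw":0,"linear":[4,0,0],"turn":[0,0,0]}
  ]
}}

```text
time_s: 11.62
ee_pos: [0.558, 0.086, 0.0328]
eef_rot: [3.14, 0.0, 1.553]
force: [1.4, -4.4, -0.3]
grip_width: 0.0005
```

Call:
{"api": "play_rows", "payload": {
  "moves": [
    {"claw":0,"linear":[1,0,0],"turn":[0,0,0]},
    {"claw":0,"linear":[2,0,0],"turn":[0,0,0]}
  ]
}}

```text
time_s: 11.88
ee_pos: [0.558, 0.0879, 0.0327]
eef_rot: [3.14, 0.0, 1.553]
force: [1.8, -4.4, 0.1]
grip_width: 0.0003
```

Call:
{"api": "play_rows", "payload": {
  "moves": [
    {"claw":0,"linear":[0.5,0,0],"turn":[0,0,0]},
    {"claw":0,"linear":[1,0,0],"turn":[0,0,0]}
  ]
}}

```text
time_s: 12.12
ee_pos: [0.558, 0.089, 0.0327]
eef_rot: [3.14, 0.0, 1.553]
force: [0.7, -4.2, 0.3]
grip_width: 0.0003
```

```bash
python3 -c "
from h import *
go([557,92,33],[np.pi,0,1.551])
im=vision.camera('scene')
cv2.imwrite('pics/s7.png',cv2.resize(im[130:200,290:370],None,fx=9,fy=8,interpolation=2))"
```

```text
t 12.12 ee [558.   89.   32.7] [3.1403e+00 5.0000e-04 1.5531e+00] F [ 0.7 -4.2  0.3] w 0.0003
linear [ 3.  -1.  -0.3] turn [0.0013 0.0005 0.0021]
```

View pics/s7.png

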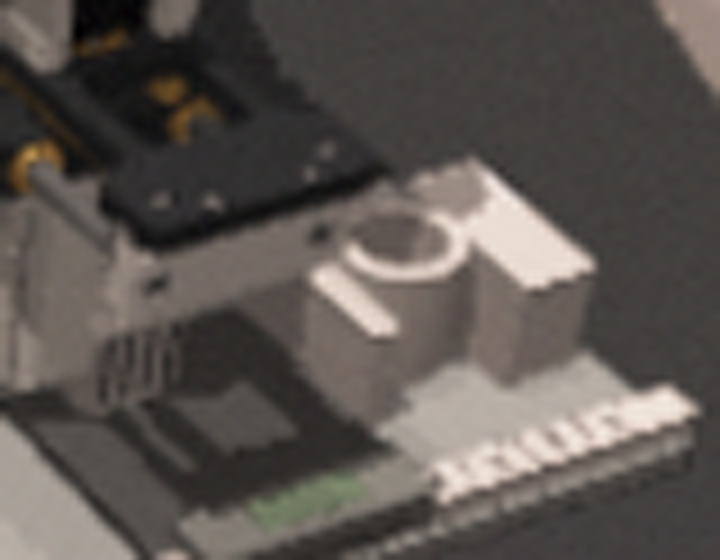

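Blade now appears at the tube; a small gap to the fixed jaw remains. Continuing in sub-millimetre steps.

Call:
{"api": "play_rows", "payload": {
  "moves": [
    {"claw":0,"linear":[0.5,0,0],"turn":[0,0,0]},
    {"claw":0,"linear":[1,0,0],"turn":[0,0,0]}
  ]
}}

```text
time_s: 12.42
ee_pos: [0.558, 0.09, 0.0327]
eef_rot: [3.14, 0.0, 1.553]
force: [1.4, -4.1, 0.2]
grip_width: 0.0004
```

Call:
{"api": "play_rows", "payload": {
  "moves": [
    {"claw":0,"linear":[0.5,0,0],"turn":[0,0,0]},
    {"claw":0,"linear":[1,0,0],"turn":[0,0,0]}
  ]
}}

```text
time_s: 12.68
ee_pos: [0.558, 0.091, 0.0328]
eef_rot: [3.14, 0.0, 1.553]
force: [0.6, -4.7, 0.4]
grip_width: 0.0004
```

Call:
{"api": "play_rows", "payload": {
  "moves": [
    {"claw":0,"linear":[0.5,0,0],"turn":[0,0,0]},
    {"claw":0,"linear":[0.7,0,0],"turn":[0,0,0]}
  ]
}}

```text
time_s: 12.92
ee_pos: [0.558, 0.0915, 0.0328]
eef_rot: [3.14, 0.001, 1.553]
force: [0.9, -7.1, 1.3]
grip_width: 0.0006
```

Call:
{"api": "play_rows", "payload": {
  "moves": [
    {"claw":0,"linear":[0.3,0,0],"turn":[0,0,0]},
    {"claw":0,"linear":[0.3,0,0],"turn":[0,0,0]}
  ]
}}

```text
time_s: 13.18
ee_pos: [0.558, 0.0915, 0.0328]
eef_rot: [3.14, 0.001, 1.553]
force: [1.8, -7.7, 1.0]
grip_width: 0.0008
```

```bash
python3 -c "
from h import *
go([557,92,33],[np.pi,0,1.551])
im=vision.camera('scene')
cv2.imwrite('pics/s8.png',cv2.resize(im[130:200,290:370],None,fx=9,fy=8,interpolation=2))"
```

```text
t 13.18 ee [558.   91.5  32.8] [3.1404e+00 1.3000e-03 1.5530e+00] F [ 1.8 -7.7  1. ] w 0.0008
linear [ 0.5 -1.  -0.2] turn [0.0012 0.0013 0.002 ]
```

View pics/s8.png

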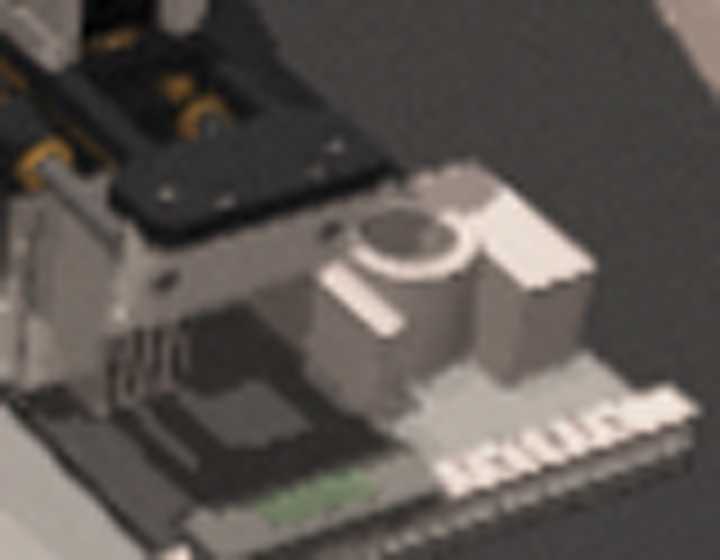

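Call:
{"api": "play_rows", "payload": {
  "moves": [
    {"claw":0,"linear":[-2,0,0],"turn":[0,0,0]},
    {"claw":0,"linear":[-10,0,0],"turn":[0,0,0]},
    {"claw":0,"linear":[-25,0,-10],"turn":[0,0,0]},
    {"claw":0,"linear":[-40,0,-50],"turn":[0,0,0]},
    {"claw":0,"linear":[-80,0,-100],"turn":[0,0,0]},
    {"claw":0,"linear":[-140,0,-130],"turn":[0,0,0]},
    {"claw":0,"linear":[-200,0,-150],"turn":[0,0,0]},
    {"claw":0,"linear":[-250,0,-150],"turn":[0,0,0]}
  ]
}}

```text
time_s: 14.22
ee_pos: [0.5533, -0.1611, 0.1858]
eef_rot: [3.137, 0.002, 1.553]
force: [1.1, -0.2, -0.0]
grip_width: 0.0004
```

Call:
{"api": "play_rows", "payload": {
  "moves": [
    {"claw":0,"linear":[-50,0,0],"turn":[0,0,0]},
    {"claw":0,"linear":[-50,0,0],"turn":[0,0,0]},
    {"claw":0,"linear":[-50,0,0],"turn":[0,0,0]}
  ]
}}

```text
time_s: 14.6
ee_pos: [0.5521, -0.2112, 0.1862]
eef_rot: [3.137, 0.002, 1.552]
force: [-0.1, 0.3, -0.1]
grip_width: 0.0005
```

```bash
python3 -c "
from h import *
go([557,92,33],[np.pi,0,1.551])
im=vision.camera('scene');t=vision.camera('top')
cv2.imwrite('pics/s9.png',cv2.resize(im[130:220,240:370],None,fx=6,fy=6,interpolation=2))
cv2.imwrite('pics/t9.png',cv2.resize(t[145:225,140:270],None,fx=6,fy=6,interpolation=2))"
```

```text
t 14.6 ee [ 552.1 -211.2  186.2] [3.1368e+00 2.1000e-03 1.5520e+00] F [-0.1  0.3 -0.1] w 0.0005
linear [303.5  -1.5 152.6] turn [0.0048 0.0021 0.001 ]
```

View pics/s9.png

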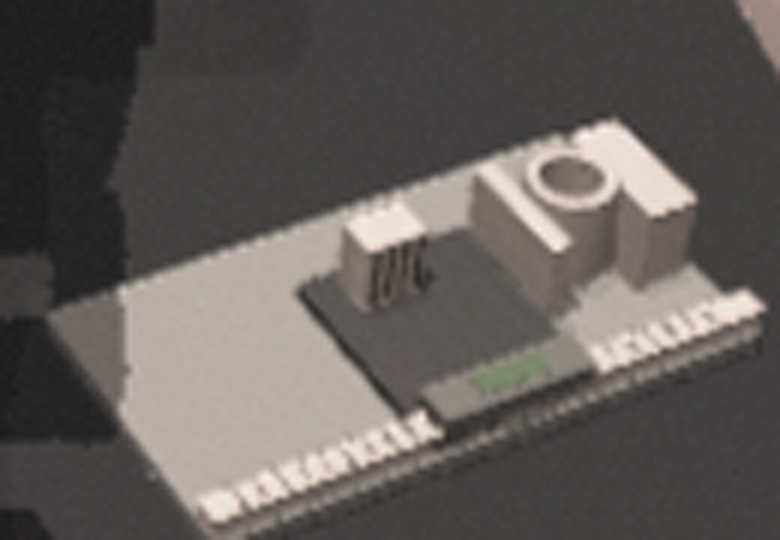

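View pics/t9.png

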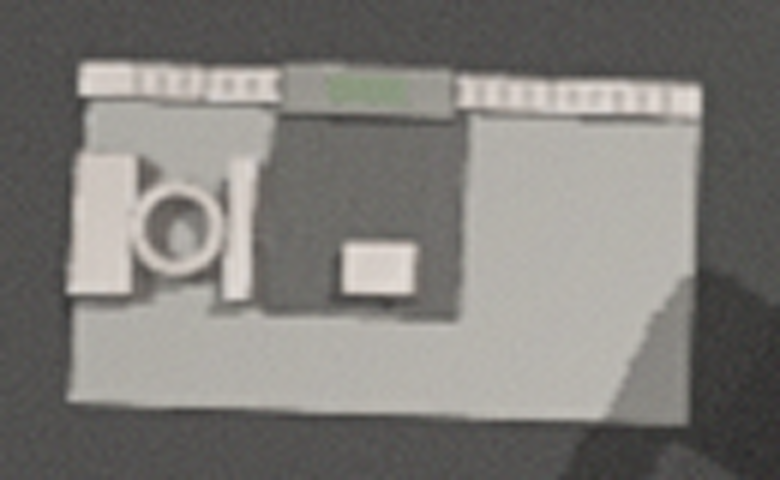

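```bash
python3 -c "
from station import hand_in
print(hand_in())"
```

```text
the job is handed in; nothing more can be done
None
```

The tube is standing upright on the caliper bed, near the middle of the jaws' width, with the caliper closed on it. The job is handed in at about 14.6 s on the robot's clock.

- **Placing:** I picked the open grey steel tube, leaving the solid rod, the square block and the red and brown look-alikes alone. I set it down a few mm short of the fixed jaw and let go.
- **Closing:** I pushed only on the back of the thumb tab with the closed fingers. About 4 N moved the jaw while it carried the tube. The slide then stalled at about 7.7 N, so the tube was against both jaws. I then backed the arm well clear.

**Last checks:** The pictures show the tube upright and touching both jaws.
- **Blade:** it has not tipped. The spacing from blade to tab in the top view is the same as at the start.
- **Gap:** it measures about 39 mm in the top view against 40 mm expected, which is within picture accuracy.
- **Camera agreement:** the two cameras differed by up to about 6 mm on the fixed jaw's position at the start. I therefore used the push force to decide when the jaw was closed.
- **Contact:** nothing was being touched at the end; the tool force read near zero.

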